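# Put the bench shaker into third

## Task

Put the bench shaker into third gear: with the fingertips, push its ball-topped lever along the left lane to the middle of the H-shaped gate, across to the right, then forward, away from the robot, until it is fully home in the third slot (far right as seen from the robot, marked with three studs). Only push the lever gently, never take it between the fingers or force it against the gate, and do not let it go into the fourth slot (near right). Leave everything else where it is, and finish with the hand clear.

Things in the scene. Friction and masses are not known exactly. Their poses are not given: they have to be found in the camera images.
- shaker: White bench shaker, fixed, 430 mm deep (x -80 to +350), 300 wide. Origin on the table directly below the lever's pivot (12 mm above the table); x points forward, away from the robot, y left; turned up to 0.35 rad. Front console (x -80 to +100) is 92 mm high and carries the gate; behind it a housing and a rimmed deck up to 144 mm high, with petri dishes fixed on it up to 146 mm.
- gate_center (a point): Middle of the gate's top face, 100 mm above the table, straight above the shaker's origin: a steel plate 101 x 110 mm cut in an H. A left and a right lane run along the shaker's x, joined by one cross channel. Slots as seen from the robot, numbered by studs: first far left, second near left, third far right, fourth near right.
- slot_three (a point): Where the lever's stem crosses the plate's top when fully home in the third slot (far right, three studs).
- knob_center (a point): Centre of the lever's black ball knob, 36 mm in diameter, on a 9 mm steel stem, 163 mm from the pivot. With joints a = across, s = shift it lies in the shaker's frame at x = 163 sin s, y = -163 sin a cos s, z = 12 + 163 cos a cos s (mm). About 1.5 to 3 N at the knob moves the lever; it stays where it is left.
- across (a joint): Sideways tilt of the lever (rad): 0 in the middle, positive to the right (the shaker's -y). Stops at -0.185 and +0.185. Left lane about -0.15 to -0.185, right lane +0.15 to +0.185. It crosses freely between the lanes only while shift is within about 0.04 of 0; the gate's tongues have 3 mm rounded corners, and beyond about 0.12 they block it. It starts in the left lane.
- shift (a joint): Fore-and-aft tilt of the lever (rad): 0 in the cross channel, positive forward (the shaker's +x). Stops at -0.24 (fully in a near slot) and +0.24 (fully in a far slot). It starts anywhere along the left lane: in the first slot, the second, or between.
- dish_red: Bystander, loose: closed petri dish with dark red agar, 94 mm across, 16 mm high, on the table left and in front of the shaker. Origin at the centre of its underside.
- cap: Bystander, loose: small white cap, 26 mm across, 34 mm high, standing on the console left of the lever. Origin at the centre of its underside.
- tube_rack: Bystander, loose: white rack with corked glass tubes, 60 x 180 mm, 134 mm high, on the table left of the shaker. Origin at the centre of its underside.
- kidney_dish: Bystander, loose: white kidney-shaped basin, about 105 x 210 mm, 32 mm high, on the table right of the shaker. Origin at the centre of its underside.
- spirit_lamp: Bystander, loose: small capped glass spirit lamp, 74 mm across, 83 mm high, on the table right and in front of the shaker. Origin at the centre of its underside.
- marker: Bystander, loose: marker pen, 122 mm long, 15 mm thick, lying across the console between the gate and the console's near edge. Origin at the centre of its underside.
- matchbox: Bystander, loose: plain match box, 36 x 53 x 15 mm, on the console right of the lever. Origin at the centre of its underside.

How it is judged (in metres and radians):
On the way:
1. the lever has been brought across into the right lane (value of joint across above 0.13 rad and value of joint shift between -0.12 and 0.12 rad), for 0.05 s.
At the end, for the whole second after the job is handed in: The lever stands at rest in the third slot: across above 0.13 rad and shift above 0.20 rad (of 0.24); every bystander is within 20 mm of where it started (value of joint across above 0.13 rad and value of joint shift between 0.2 and 0.3 rad and velocity of joint across between -0.05 and 0.05 rad/s and velocity of joint shift between -0.05 and 0.05 rad/s and distance of each of dish_red, cap, tube_rack, kidney_dish, spirit_lamp, marker, matchbox from where it was at the start of the episode below 0.02 m); the robot touches nothing.
It fails at once if the lever went into the fourth slot (across above 0.10, shift below -0.13 rad) (value of joint across above 0.1 rad and value of joint shift below -0.13 rad).
It fails at once if the knob was taken between the fingers (grasp point within 20 mm of its centre) (distance between the grasp point and knob_center below 0.02 m).
It fails at once if the lever was forced: robot pushed it with more than 60 N (contact force between the arm and shift above 60 N).
It fails at once if the lever was forced: fingers pushed it with more than 60 N (contact force between the fingers and shift above 60 N).
It fails at once if a bystander was moved more than 20 mm or lifted (distance of any of dish_red, cap, tube_rack, kidney_dish, spirit_lamp, marker, matchbox from where it was at the start of the episode above 0.02 m).
It also fails if it takes over 48 s, if anything falls off the work surface, if the arm or the gripper's body presses on something with over 40 N, if the wrist force passes 120 N, or if a joint passes its speed limit or range.

## Robot

A 6-joint arm with a two-finger parallel gripper is mounted at the origin on the work surface. World frame = base frame: x ahead of the robot, y to its left, z up, the work surface at z = 0. Lengths are in mm, angles in rad, forces in N, time in s.
With the tool pointing down it reaches from about 275 to 750 mm from the base axis. Payload 10.2 kg.
Tool frame: the origin (TCP) lies at the very end of the fingers, on their centre line; the grasp point (between the pads) lies 19 mm behind it (ctrl.tcp_to_grasp is the distance from the TCP to the grasp point, in mm); z points along the fingers, y is the direction in which the jaws open and shut (so a half turn about z gives the same grasp; the last joint's range is limited). The gripper opens to 85 mm and grips with 20 to 120 N. Pads are 22 mm wide; open, the fingers measure 114 mm over their backs; the gripper's body (76 mm by 85 mm) begins 54 mm behind the grasp point. The pads swing forward as they close: fully open they stand 13 mm farther back than shut.
Start: joints at [-1.328, 0.313, 1.498, -0, 1.331, -0.223], TCP at [235.786, -469.08, 231.294] pointing down, gripper open.
Joint ranges: [-2.94, 2.94], [-0.97, 2.17], [0.19, 2.56], [-1.23, 4.37], [0.02, 3.11], [-2.88, 2.88]. Speed limits (rad/s): [2.39, 2.39, 3.01, 3.14, 3.14, 3.14].

## Interface

Orientations are given as a unit quaternion [w, x, y, z].
In Python, from rig import ctrl, cams, job gives the robot as it stands. The module is installed in compiled form; this text tells all that it offers.
- The arm moves only by the tool drive_tool, never from a script. Its arguments are lists of equal length, an entry for each row: "gripper": the opening, from 0 (shut) to 1 (fully open); "dp": the shift along the tool's x, y, z normalised to -1 to 1, where 1 is 0.2 m, a list of three; "twist": the turn about the tool's z normalised to -1 to 1, where 1 is 90 degrees. In form: {"gripper": [gripper, ...], "dp": [[tx, ty, tz], ...], "twist": [twist, ...]}. A call has 1 to 20 rows; each row is the pose to reach, as a shift and turn from the pose commanded when the call began, along the tool's axes at that moment; what a row does not reach only later rows make up. A row lasts 1/10 s, in which the tool goes at most 50 mm and 8.59 degrees, less where a joint would pass 70% of its speed; a pose out of reach is approached as far as the arm can. A call with a number of a shift or a turn outside -1 to 1 is refused whole. A call with a gripper value outside its range is refused whole. The fingers move at their own pace and stop on an object; "newtons" is the grip in N (left out, the last holds). Time passes only in rows, so rows that repeat a pose let the fingers close. It gives the time, the measured TCP pose, the force and the opening at its end, in the units of the state.
- ctrl.sense(): the state, without advancing time (a new reading comes with each control period).
- cams.capture(name): name is "scene" or "top"; returns a dict with "pixels" (400x640x3 uint8, red, green, blue), "camera_matrix" (3x3 intrinsics, pixels), "xyz" and "orientation" of the camera in the world. Camera axes: x right, y down, z forward; pixel columns grow to the right and rows downward; lengths in mm; the calibration is good to about 2 mm. A picture is of the moment at which its call begins. There is no depth.
- job.finish_job(): hands the job in, once; it reports no verdict.
The state is a dict: "time_s": time; "joints": joint angles; "dq": joint speeds; "tau": joint torques, N m; "eef_pos": TCP position; "ee_rot": TCP orientation; "force": force on the tool from outside, world axes, zero at the start; "wrist_torque": the same for the moment, N m; "grip_width": opening from 0.0 (shut) to 1.0 (fully open).
Only numpy, scipy, OpenCV 4.12 (cv2) and the standard library are available. Lean on these libraries where they do the work, as an engineer would, in place of code of your own. Each camera call takes 0.05 s, during which the arm holds its last target.

## Working session

There is one attempt and no reset: what is moved stays moved. The work goes in short steps, Python scripts to look and compute and a tool call to move; the robot and the scene stay as the last step left them, time stands still between calls to the robot, and variables do not carry over. Pictures are saved under pics/ and viewed, and the job is handed in when it is done.

Besides the shell and the picture viewer there is one more tool, called after ">>>" as name(argument=value, ...), one argument or row to a line, values as JSON. drive_tool: Moves the arm, as the interface text tells. Scaled input: -1 to 1 covers 0.2 m each way for a shift and 90 degrees each way for a turn. Its arguments: {"type":"object","properties":{"gripper":{"type":"array","items":{"type":"number"}},"dp":{"type":"array","items":{"type":"array","items":{"type":"number"}}},"twist":{"type":"array","items":{"type":"number"}},"newtons":{"type":"number"}},"required":["gripper","dp","twist"]}

```bash
mkdir -p pics
python3 - <<'E'
from rig import ctrl,cams,job
import cv2,numpy as np,pickle
s=ctrl.sense();print({k:np.round(v,3).tolist() for k,v in s.items()})
for n in("scene","top"):
    c=cams.capture(n);pickle.dump(c,open(f'pics/{n}0.pkl','wb'))
    cv2.imwrite(f'pics/{n}0.png',c['pixels'][:,:,::-1]);print(n,c['camera_matrix'],c['xyz'],c['orientation'])
E
```

```text
{'time_s': 0.0, 'joints': [-1.328, 0.313, 1.498, -0.0, 1.331, -0.223], 'dq': [-0.0, -0.001, -0.001, 0.001, -0.001, 0.002], 'tau': [0.002, -41.227, -25.974, -0.0, 0.004, 0.0], 'eef_pos': [235.725, -468.807, 230.721], 'ee_rot': [-0.001, 0.973, 0.231, -0.0], 'force': [1.05, 0.622, 0.214], 'wrist_torque': [-0.023, 0.014, -0.036], 'grip_width': 1.004}
scene [[411.1729159    0.         321.13647401]
 [  0.         411.1729159  192.22420749]
 [  0.           0.           1.        ]] [1065.76545798  361.63239489  709.06153526] [-0.18635754  0.42236189  0.81629627 -0.34719115]
top [[434.00351009   0.         319.91308527]
 [  0.         434.00351009 195.15363066]
 [  0.           0.           1.        ]] [ 474.09131299   28.64116872 1156.75173011] [ 0.03072437 -0.69652541  0.71645335 -0.02455527]
```

View pics/scene0.png

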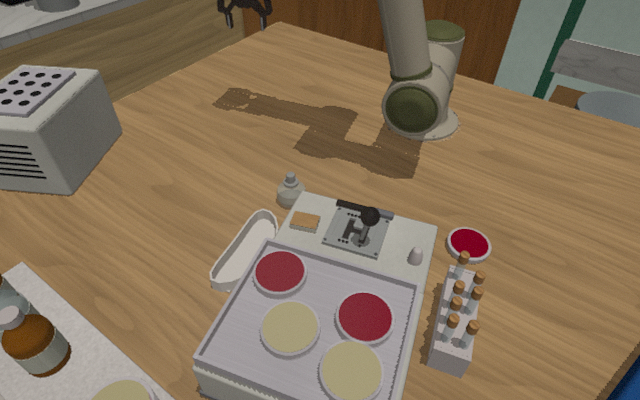

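View pics/top0.png

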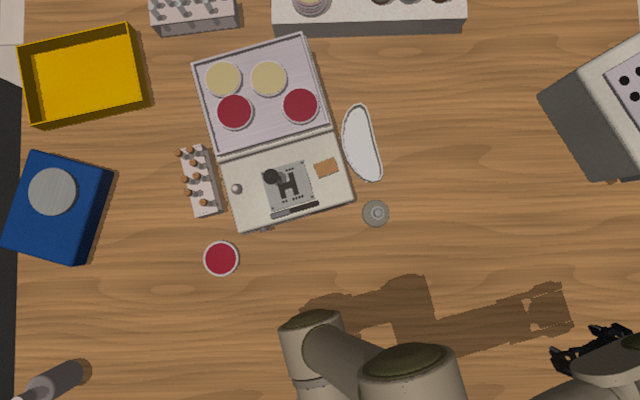

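Run:
```python
import cv2
a=cv2.imread('pics/top0.png');cv2.imwrite('pics/topc.png',cv2.resize(a[130:290,220:420],None,fx=4,fy=4,interpolation=2)[:600])
a=cv2.imread('pics/scene0.png');cv2.imwrite('pics/scenec.png',cv2.resize(a[150:300,230:430],None,fx=4,fy=4,interpolation=2)[:600])
```

```text
(no output)
```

View pics/topc.png

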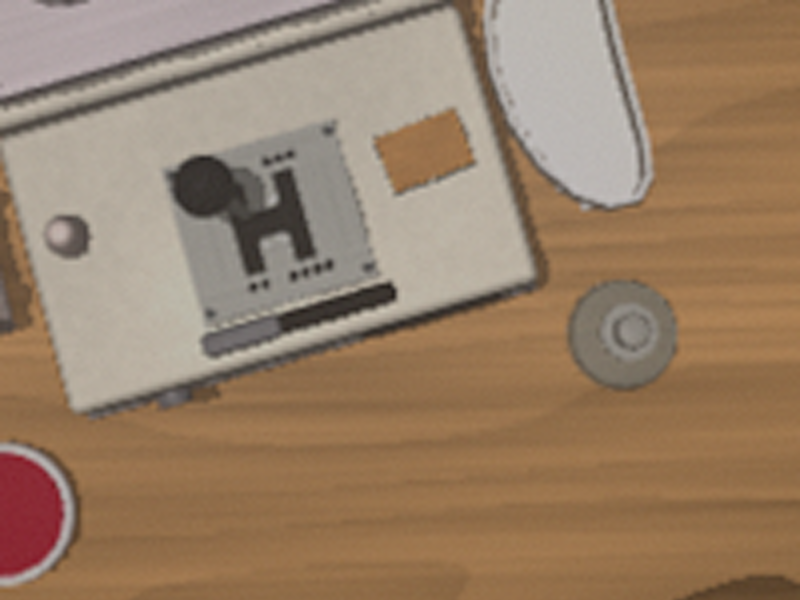

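View pics/scenec.png

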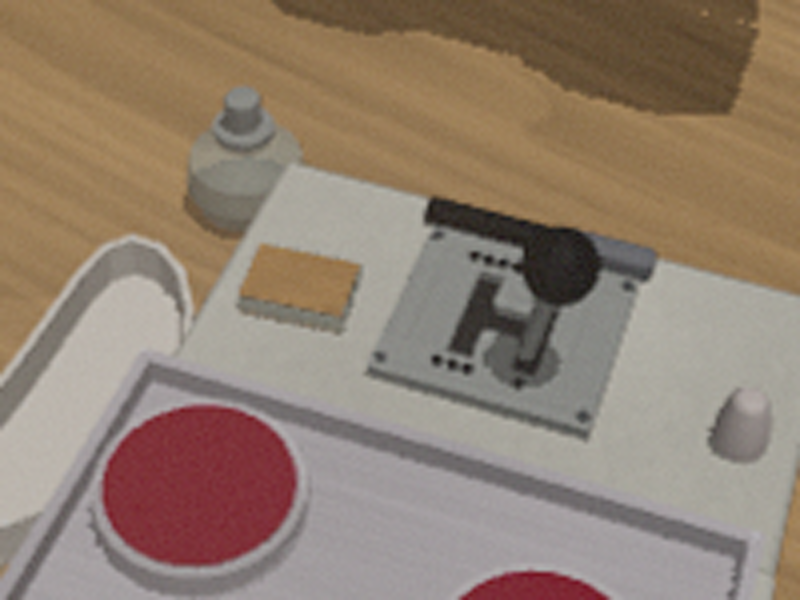

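```bash
cat > h.py <<'E'
import numpy as np,cv2,pickle
from scipy.spatial.transform import Rotation as R
def ray(c,u,v):
    q=np.array(c['orientation']);M=R.from_quat(q[[1,2,3,0]]).as_matrix()
    d=M@np.linalg.inv(c['camera_matrix'])@np.array([u,v,1.]);return np.array(c['xyz']),d/np.linalg.norm(d)
def plane(c,u,v,z):
    o,d=ray(c,u,v);return o+d*(z-o[2])/d[2]
def tri(r1,r2):
    A=np.zeros((3,3));b=np.zeros(3)
    for o,d in(r1,r2):
        P=np.eye(3)-np.outer(d,d);A+=P;b+=P@o
    p=np.linalg.solve(A,b);return p,[np.linalg.norm((np.eye(3)-np.outer(d,d))@(p-o)) for o,d in(r1,r2)]
def knobpx(c,box):
    a=c['pixels'].astype(int);g=a.max(2);m=(g<45).astype(np.uint8)
    x0,y0,x1,y1=box;k=np.zeros_like(m);k[y0:y1,x0:x1]=m[y0:y1,x0:x1]
    k=cv2.morphologyEx(k,cv2.MORPH_OPEN,cv2.getStructuringElement(cv2.MORPH_ELLIPSE,(9,9)))
    n,l,st,ce=cv2.connectedComponentsWithStats(k)
    return [(st[i].tolist(),ce[i].round(2).tolist()) for i in range(1,n)]
E
python3 - <<'E'
from h import *
t=pickle.load(open('pics/top0.pkl','rb'));s=pickle.load(open('pics/scene0.pkl','rb'))
f=lambda x,y:(x/4+220-.375,y/4+130-.375)
g=lambda x,y:(x/4+230-.375,y/4+150-.375)
C=[plane(t,*f(*p),100) for p in[(337,122),(165,170),(205,328),(378,272)]]
print(np.round(C,1),np.mean(C,0))
for i in range(4):
    d=C[(i+1)%4]-C[i];print(np.linalg.norm(d),np.arctan2(d[1],d[0]))
# screws scene: FL(585,416) FR(378,357) NR(437,233) NL(628,286)
S=[plane(s,*g(*p),100) for p in[(378,357),(585,416),(628,286),(437,233)]];print(np.round(S,1),np.mean(S,0))
T=[plane(t,*f(*p),100) for p in[(330,130),(0,0),(210,314),(370,268)]];print(np.round(T,1), (T[0]+T[2])/2)
for i in range(4):
    d=S[(i+1)%4]-S[i];print(np.linalg.norm(d),np.arctan2(d[1],d[0]))
kt=knobpx(t,(255,160,300,195));ks=knobpx(s,(350,195,390,240));print(kt,ks)
print(tri(ray(t,*f(203,186)),ray(s,*g(561,265))))
# console front edge
for p in[(80,412),(540,280)]: print(plane(t,*f(*p),92))
E
```

```text
[[644.5  73.7 100. ]
 [617.9 180.1 100. ]
 [520.2 157.3 100. ]
 [551.4  51.  100. ]] [583.48174521 115.53996251 100.        ]
109.63005711914252 1.8162082890527924
100.30835016589214 -2.9129573315792254
110.81514743064346 -1.2853964733730385
95.86594372116441 0.2392965668224664
[[641.   79.2 100. ]
 [614.2 177.8 100. ]
 [530.2 154.9 100. ]
 [555.   56.7 100. ]] [585.06954376 117.13566901 100.        ]
[[639.7  78.2 100. ]
 [726.9 280.5 100. ]
 [528.6 154.1 100. ]
 [554.   55.8 100. ]] [584.1491902 116.1425567 100.       ]
102.1776414094403 1.8356352898410981
87.10839218149735 -2.8758685647348035
101.30184673503334 -1.3234673742043759
88.88579315867223 0.25567851842496025
[] []
(array([598.43903079, 148.29796813, 170.56198516]), [np.float64(0.05788430642959863), np.float64(0.05788430642958347)])
[471.26113811 235.87861472  92.        ]
[544.19366911 -48.17608673  92.        ]
```

>>> drive_tool(
  gripper=[0,0,0,0,0,0,0,0],
  dp=[
    [0.1,-0.06,0],
    [0.25,-0.15,0],
    [0.4,-0.24,0],
    [0.55,-0.32,0],
    [0.7,-0.41,0],
    [0.8,-0.47,0],
    [0.8,-0.47,0],
    [0.8,-0.47,0],
  ],
  twist=[0.02,0.05,0.08,0.1,0.12,0.133,0.133,0.133],
  newtons=40,
)

```text
time_s: 0.9
eef_pos: [336.5, -313.3, 231.2]
ee_rot: [0.0, 0.992, 0.129, -0.0]
force: [-0.2, 0.2, 0.2]
grip_width: 0.0
```

>>> drive_tool(
  gripper=[0,0,0,0,0,0,0],
  dp=[
    [0.15,-0.14,0],
    [0.33,-0.31,0],
    [0.51,-0.48,0],
    [0.69,-0.65,0],
    [0.87,-0.82,0],
    [1.0,-0.95,0],
    [1.0,-0.95,0],
  ],
  twist=[0,0,0,0,0,0,0],
)

```text
time_s: 1.6
eef_pos: [483.0, -76.5, 230.9]
ee_rot: [-0.0, 0.992, 0.13, -0.0]
force: [-1.1, -1.7, 0.5]
grip_width: 0.001
```

>>> drive_tool(
  gripper=[0,0,0,0,0,0,0,0],
  dp=[
    [0.15,-0.14,0],
    [0.33,-0.31,0],
    [0.51,-0.48,0],
    [0.69,-0.65,0],
    [0.87,-0.82,0],
    [1.0,-0.95,0],
    [1.0,-0.95,0],
    [1.0,-0.95,0],
  ],
  twist=[0,0,0,0,0,0,0,0],
)

```text
time_s: 2.4
eef_pos: [627.2, 154.6, 230.4]
ee_rot: [0.0, 0.992, 0.128, -0.001]
force: [-0.7, -0.1, -0.7]
grip_width: 0.002
```

```bash
cat >> h.py <<'E'
O=np.array([584.6,116.6]);TH=0.257
def sh(p):
    d=np.array(p[:2])-O;c,s=np.cos(TH),np.sin(TH);return np.array([d[0]*c+d[1]*s,-d[0]*s+d[1]*c,p[2]])
E
cat > look.py <<'E'
from h import *
import sys
from rig import ctrl,cams
s=ctrl.sense();print('tcp shaker',sh(s['eef_pos']).round(1),'F',np.round(s['force'],1),s['time_s'])
n=sys.argv[1]
t=cams.capture('top')['pixels'][:,:,::-1];c=cams.capture('scene')['pixels'][:,:,::-1]
f=lambda a:cv2.resize(a,None,fx=4,fy=4,interpolation=2)
cv2.imwrite(f'pics/{n}.png',np.hstack([f(t[140:240,245:345]),f(c[160:260,310:410])]))
E
python3 look.py a
```

```text
tcp shaker [ 50.8  25.9 230.4] F [-0.7 -0.1 -0.7] 2.4
```

>>> drive_tool(
  gripper=[0,0,0,0,0,0,0,0],
  dp=[
    [0.04,-0.005,0],
    [0.08,-0.005,0],
    [0.08,-0.005,0.07],
    [0.08,-0.005,0.17],
    [0.08,-0.005,0.27],
    [0.08,-0.005,0.35],
    [0.08,-0.005,0.4],
    [0.08,-0.005,0.4],
  ],
  twist=[0,0,0,0,0,0,0,0],
)

```text
time_s: 3.3
eef_pos: [641.6, 159.8, 150.4]
ee_rot: [-0.0, 0.992, 0.127, -0.001]
force: [0.5, 0.2, 0.6]
grip_width: -0.001
```

```bash
python3 look.py b
```

```text
tcp shaker [ 66.1  27.2 150.4] F [0.5 0.2 0.6] 3.3
```

View pics/b.png

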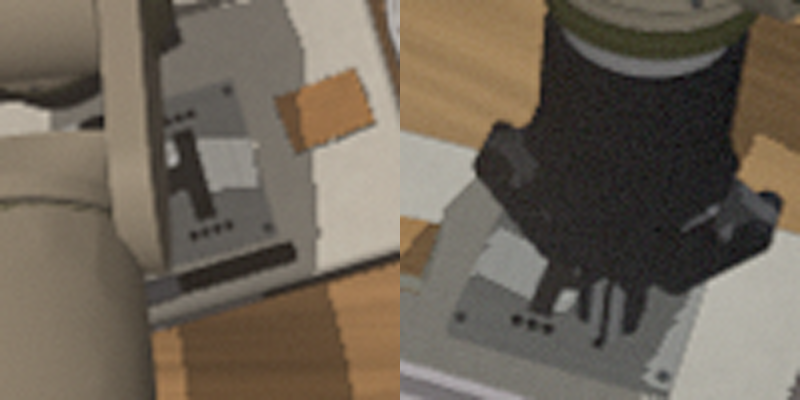

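The view shows the closed fingers beyond the knob, with the arm hiding the knob in both halves. I'll pull slowly and read the force.

>>> drive_tool(
  gripper=[0,0,0,0,0,0,0,0],
  dp=[
    [-0.02,0,0],
    [-0.04,0,0],
    [-0.06,0,0],
    [-0.075,0,0],
    [-0.085,0,0],
    [-0.095,0,0],
    [-0.105,0,0],
    [-0.115,0,0],
  ],
  twist=[0,0,0,0,0,0,0,0],
)

```text
time_s: 4.2
eef_pos: [619.8, 155.1, 151.4]
ee_rot: [-0.0, 0.992, 0.128, 0.0]
force: [1.0, 1.1, 1.8]
grip_width: -0.003
```

>>> drive_tool(
  gripper=[0,0,0,0,0,0],
  dp=[
    [-0.01,0,0],
    [-0.02,0,0],
    [-0.03,0,0],
    [-0.04,0,0],
    [-0.05,0,0],
    [-0.05,0,0],
  ],
  twist=[0,0,0,0,0,0],
)

```text
time_s: 4.8
eef_pos: [609.9, 152.5, 151.3]
ee_rot: [0.0, 0.992, 0.128, -0.0]
force: [1.0, -0.6, 1.4]
grip_width: 0.002
```

```bash
python3 look.py c
```

```text
tcp shaker [ 33.6  28.3 151.3] F [ 1.  -0.6  1.4] 4.8
```

View pics/c.png

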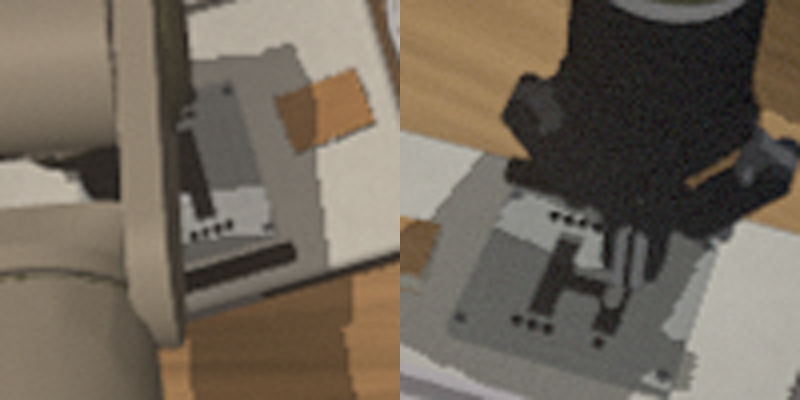

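>>> drive_tool(
  gripper=[0,0,0,0,0,0,0,0,0,0,0,0],
  dp=[
    [-0.008,0,0],
    [-0.015,0,0],
    [-0.015,0,0],
    [0.03,0,0],
    [0.08,0,0],
    [0.08,-0.02,0],
    [0.08,-0.15,0],
    [0.08,-0.3,0],
    [0.06,-0.4,-0.1],
    [0,-0.45,-0.2],
    [-0.1,-0.45,-0.25],
    [-0.1,-0.45,-0.25],
  ],
  twist=[0,0,0,0,0,0,0,0,0,0,0,0],
)

```text
time_s: 6.1
eef_pos: [566.5, 235.0, 203.1]
ee_rot: [-0.0, 0.992, 0.129, 0.001]
force: [-0.6, -0.3, 0.4]
grip_width: 0.002
```

```bash
python3 look.py d
```

```text
tcp shaker [ 12.6 119.1 203.1] F [-0.6 -0.3  0.4] 6.1
```

View pics/d.png

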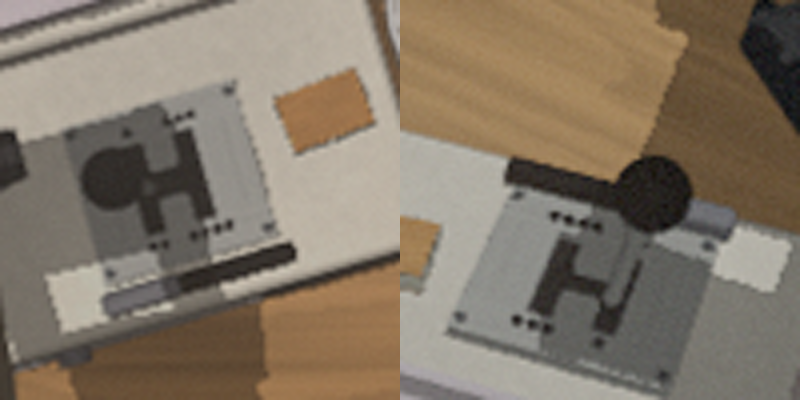

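```bash
cat > k.py <<'E'
from h import *
import sys
t=pickle.load(open('pics/top0.pkl','rb'));s=pickle.load(open('pics/scene0.pkl','rb'))
a=list(map(float,sys.argv[1:]))
p,e=tri(ray(t,a[0]/4+245-.375,a[1]/4+140-.375),ray(s,(a[2]-400)/4+310-.375,a[3]/4+160-.375))
q=sh(p);sft=np.arcsin(q[0]/163);print(q.round(1),e[0].round(2),'shift',sft.round(3),'across',-np.arcsin(q[1]/163/np.cos(sft)).round(3))
E
python3 k.py 112 178 655 193
```

```text
[  1.9  27.6 172.6] 0.5 shift 0.012 across -0.17
```

The knob is visible in both views at (112,178) and (655,193). Shift is about 0.01, so it is in the cross channel. Next I push from the left.

>>> drive_tool(
  gripper=[0,0,0,0,0,0,0],
  dp=[
    [-0.03,0.08,0.05],
    [-0.06,0.16,0.13],
    [-0.06,0.2,0.21],
    [-0.06,0.22,0.26],
    [-0.06,0.25,0.26],
    [-0.06,0.27,0.26],
    [-0.06,0.27,0.26],
  ],
  twist=[0,0,0,0,0,0,0],
)

```text
time_s: 6.9
eef_pos: [570.6, 179.0, 150.0]
ee_rot: [0.0, 0.992, 0.128, 0.001]
force: [0.4, 0.1, 0.3]
grip_width: 0.004
```

```bash
python3 look.py e
```

```text
tcp shaker [  2.4  63.9 150. ] F [0.4 0.1 0.3] 6.9
```

View pics/e.png

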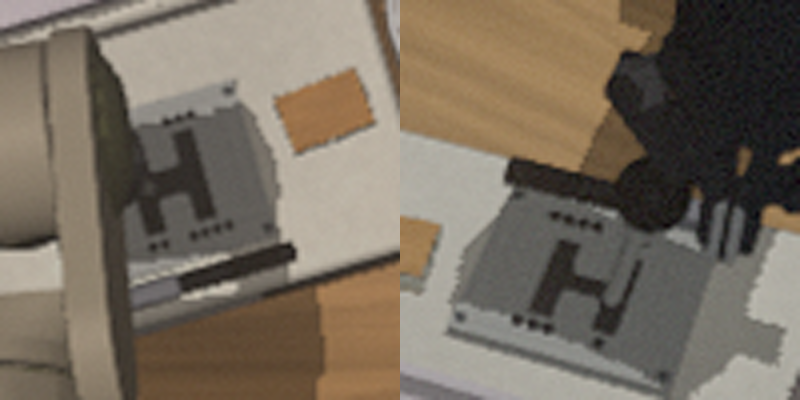

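Fingers stand just left of the knob (scene half, about (720,225)), which is still at (652,192). Pushing right now.

>>> drive_tool(
  gripper=[0,0,0,0,0,0,0,0,0,0,0],
  dp=[
    [0,0.02,0],
    [0,0.04,0],
    [0,0.06,0],
    [0,0.08,0],
    [0,0.1,0],
    [0,0.12,0],
    [0,0.14,0],
    [0,0.16,0],
    [0,0.18,0],
    [0,0.2,0],
    [0,0.2,0],
  ],
  twist=[0,0,0,0,0,0,0,0,0,0,0],
)

```text
time_s: 8.1
eef_pos: [580.4, 140.0, 149.2]
ee_rot: [0.0, 0.992, 0.128, -0.0]
force: [0.4, 0.9, 0.8]
grip_width: -0.002
```

```bash
python3 look.py f
```

```text
tcp shaker [  1.8  23.7 149.2] F [0.4 0.9 0.8] 8.1
```

View pics/f.png

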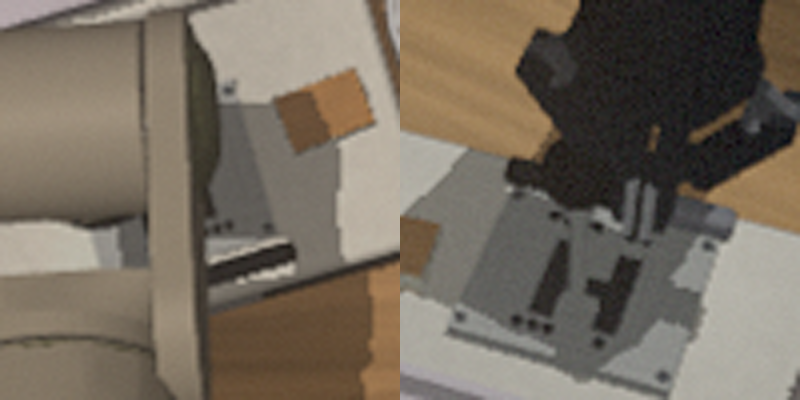

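The lever has moved into the middle of the channel, with the stem at about (575,230). Continuing.

>>> drive_tool(
  gripper=[0,0,0,0,0,0,0,0],
  dp=[
    [0,0.015,0],
    [0,0.03,0],
    [0,0.045,0],
    [0,0.06,0],
    [0,0.07,0],
    [0,0.08,0],
    [0,0.09,0],
    [0,0.09,0],
  ],
  twist=[0,0,0,0,0,0,0,0],
)

```text
time_s: 9.0
eef_pos: [584.8, 122.9, 149.2]
ee_rot: [0.0, 0.992, 0.128, -0.0]
force: [-0.7, 1.1, 0.2]
grip_width: 0.003
```

```bash
python3 look.py g
```

```text
tcp shaker [  1.8   6.  149.2] F [-0.7  1.1  0.2] 9.0
```

View pics/g.png

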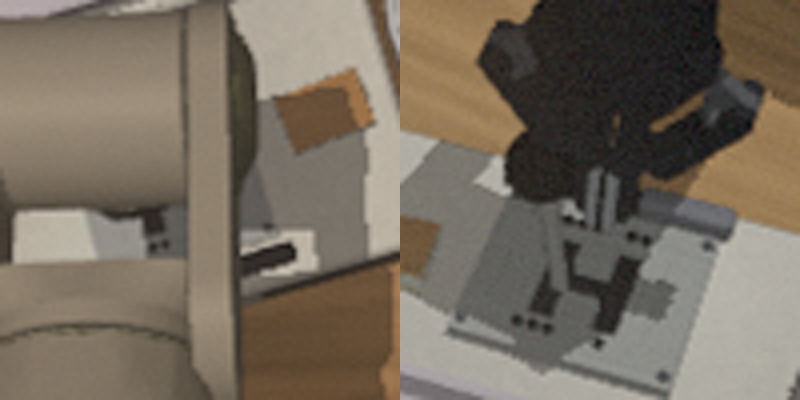

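Run:
```python
from h import *
s=pickle.load(open('pics/scene0.pkl','rb'))
print(sh(plane(s,136/4+310-.375,167/4+160-.375,172.5)))
```

```text
[  5.07199385 -27.86678837 172.5       ]
```

>>> drive_tool(
  gripper=[0,0,0,0,0,0,0,0,0,0,0],
  dp=[
    [0,0.01,0],
    [0,0.01,0],
    [0,-0.06,0],
    [0,-0.2,0],
    [0,-0.35,0],
    [0,-0.47,-0.1],
    [-0.1,-0.55,-0.2],
    [-0.2,-0.58,-0.3],
    [-0.3,-0.58,-0.35],
    [-0.3,-0.58,-0.35],
    [-0.3,-0.58,-0.35],
  ],
  twist=[0,0,0,0,0,0,0,0,0,0,0],
)

```text
time_s: 10.2
eef_pos: [497.3, 220.6, 219.3]
ee_rot: [0.0, 0.992, 0.128, 0.0]
force: [-0.5, -0.2, -1.1]
grip_width: 0.004
```

```bash
python3 look.py i
```

```text
tcp shaker [-58.  122.8 219.3] F [-0.5 -0.2 -1.1] 10.2
```

View pics/i.png

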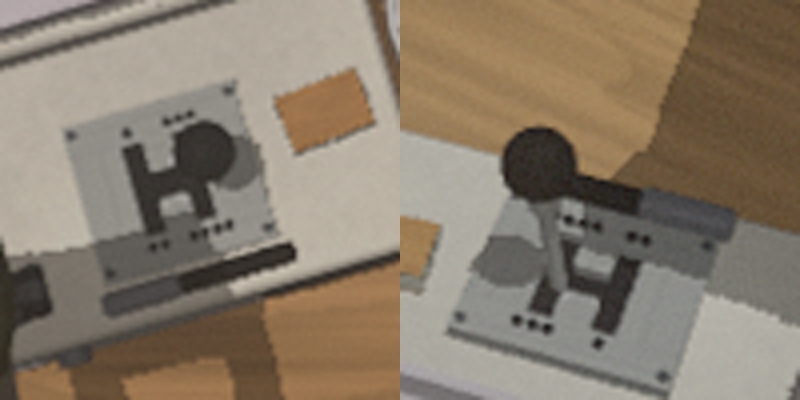

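```bash
python3 k.py 205 153 540 163
```

```text
[  0.9 -27.5 171.4] 0.27 shift 0.005 across 0.17
```

Lever at (205,153) and (540,163): across is 0.17 and shift about 0, so it is in the right lane. Next I move to the near side and push forward.

>>> drive_tool(
  gripper=[0,0,0,0,0,0,0,0,0,0,0],
  dp=[
    [0,0.12,0],
    [0,0.27,0],
    [0,0.42,0],
    [0,0.57,0],
    [0,0.7,0],
    [0,0.75,0],
    [0,0.75,0.08],
    [0,0.75,0.18],
    [0,0.75,0.28],
    [0,0.75,0.345],
    [0,0.75,0.345],
  ],
  twist=[0,0,0,0,0,0,0,0,0,0,0],
)

```text
time_s: 11.4
eef_pos: [534.7, 75.5, 148.5]
ee_rot: [-0.0, 0.992, 0.128, -0.002]
force: [-0.2, 0.5, 1.4]
grip_width: -0.002
```

```bash
python3 look.py j
```

```text
tcp shaker [-58.7 -27.1 148.5] F [-0.2  0.5  1.4] 11.4
```

View pics/j.png

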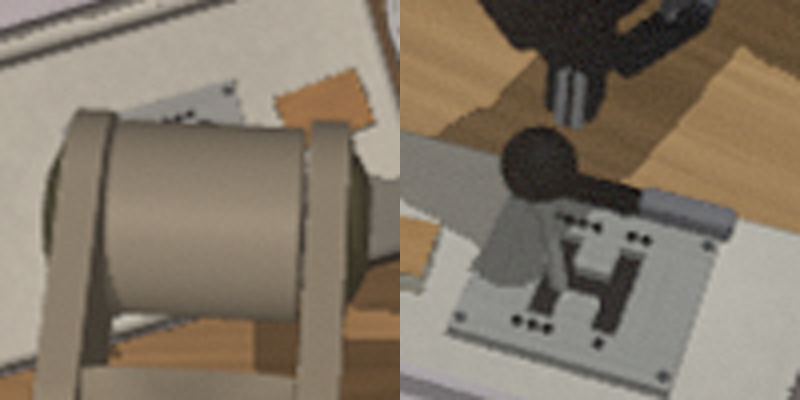

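Fingers are behind the knob at (570,115), with the knob at (540,163). Pushing forward.

>>> drive_tool(
  gripper=[0,0,0,0,0,0,0,0,0,0,0,0,0,0,0],
  dp=[
    [0.03,0,0],
    [0.07,0,0],
    [0.1,0,0],
    [0.12,0,0],
    [0.14,0,0],
    [0.16,0,0],
    [0.18,0,0],
    [0.2,0,0],
    [0.22,0,0],
    [0.24,0,0],
    [0.26,0,0],
    [0.28,0,0],
    [0.3,0,0],
    [0.32,0,0],
    [0.32,0,0],
  ],
  twist=[0,0,0,0,0,0,0,0,0,0,0,0,0,0,0],
)

```text
time_s: 13.0
eef_pos: [597.6, 91.4, 150.1]
ee_rot: [-0.0, 0.992, 0.128, -0.0]
force: [0.2, 0.5, -0.1]
grip_width: 0.005
```

```bash
python3 look.py k
```

```text
tcp shaker [  6.2 -27.7 150.1] F [ 0.2  0.5 -0.1] 13.0
```

View pics/k.png

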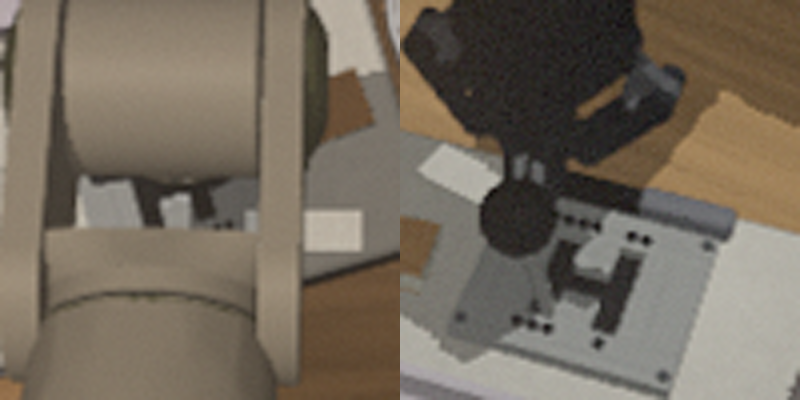

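The lever is well into the far-right slot, with the knob at (517,217). I'll push a few more millimetres, then back off and lift.

>>> drive_tool(
  gripper=[0,0,0,0],
  dp=[
    [0.006,0,0],
    [0.012,0,0],
    [0.018,0,0],
    [0.018,0,0],
  ],
  twist=[0,0,0,0],
)

```text
time_s: 13.5
eef_pos: [600.8, 92.2, 150.2]
ee_rot: [-0.0, 0.992, 0.128, -0.0]
force: [-0.4, 0.3, -0.3]
grip_width: 0.0
```

>>> drive_tool(
  gripper=[0,0,0,0,0,0,0,0,0,0,0,0],
  dp=[
    [-0.05,0,0],
    [-0.15,0,0],
    [-0.3,0,0],
    [-0.4,0,-0.1],
    [-0.5,0,-0.2],
    [-0.6,0,-0.35],
    [-0.7,0,-0.45],
    [-0.7,-0.15,-0.5],
    [-0.7,-0.35,-0.5],
    [-0.7,-0.55,-0.5],
    [-0.7,-0.6,-0.5],
    [-0.7,-0.6,-0.5],
  ],
  twist=[0,0,0,0,0,0,0,0,0,0,0,0],
)

```text
time_s: 14.7
eef_pos: [434.7, 173.6, 250.6]
ee_rot: [-0.0, 0.992, 0.129, 0.0]
force: [0.4, 0.2, -0.6]
grip_width: 0.0
```

```bash
python3 look.py l
python3 - <<'E'
from rig import cams
import cv2
cv2.imwrite('pics/m.png',cams.capture('top')['pixels'][:,:,::-1])
E
```

```text
tcp shaker [-130.5   93.2  250.6] F [ 0.4  0.2 -0.6] 14.7
```

View pics/l.png

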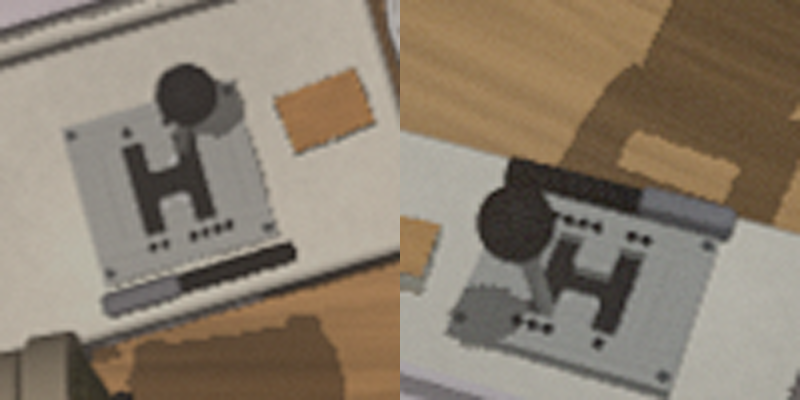

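View pics/m.png

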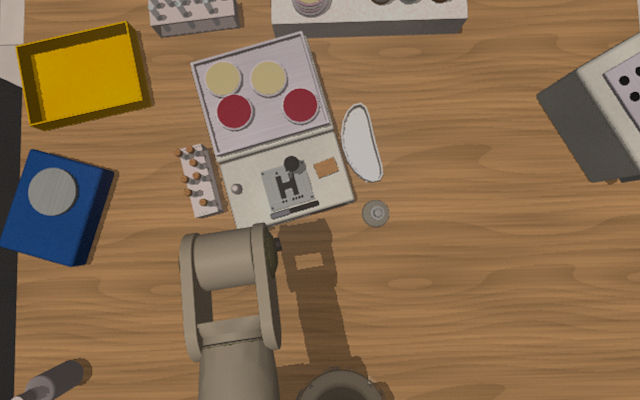

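```bash
python3 k.py 186 96 516 222
```

```text
[ 36.4 -26.6 167. ] 0.3 shift 0.225 across 0.168
```

Run:
```python
from rig import cams
from h import *
a=cams.capture('scene')['pixels'];cv2.imwrite('pics/n.png',a[:,:,::-1])
b=pickle.load(open('pics/scene0.pkl','rb'))['pixels']
for box in[(440,215,500,270)]:
    x0,y0,x1,y1=box
    for i in(b,a):
        r=i[y0:y1,x0:x1].astype(int);m=(r[:,:,0]-r[:,:,1]>80);print(np.argwhere(m).mean(0),m.sum())
```

```text
[27.09358289 29.2459893 ] 748
[27.10533333 29.26133333] 750
```

View pics/n.png

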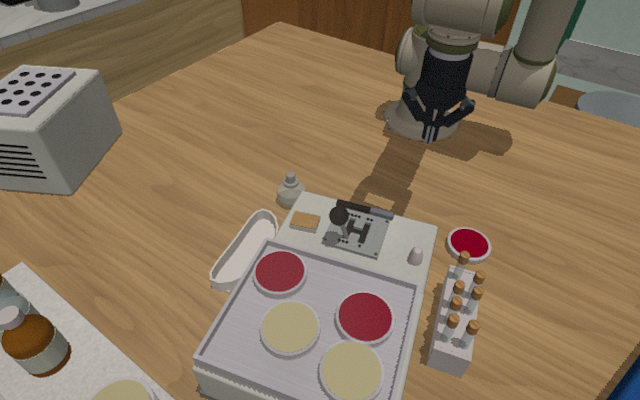

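All the bystanders look unmoved, the knob is at (339,215) in the third slot, and the hand is well clear. Handing in.

```bash
python3 -c "
from rig import job;print(job.finish_job())"
```

```text
the job is handed in; nothing more can be done
None
```

The lever now stands in the third slot, and I handed the job in after about 15 s of the 48 s allowed. With the closed fingers I pulled it back along the left lane to the cross channel. I then pushed it right (measured across 0.17, shift about 0) and forward into the slot.

- **Lever position:** triangulating the knob from both cameras gives across about 0.168 and shift about 0.225 rad, above the required 0.13 and 0.20. From the final finger position I would expect a shift of about 0.235, 0.01 rad higher than the cameras show; both are inside the limits. I stopped just short of the end stop at 0.24 and did not press the lever against it.
- **Forces:** the readings between moves stayed at about 2 N or less.
- **Bystanders:** the red dish's pixel position is unchanged from the start. The others I compared only by eye in the last pictures, and they look unmoved.
- **Hand:** it ended about 250 mm above the table, in front of the shaker, touching nothing.

No check failed.

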